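# Swap two stain bottles in the field lab van

## Task

The blue-capped and the yellow-capped stain bottles were put back in each other's places on the white stain rack: swap them, so that each stands upright and centred on the round place where the other one stood. Keep them upright, set them down gently rather than dropping them, and leave the white-capped bottle where it is.

Things in the scene. Friction and masses are not known exactly. Their poses are not given: they have to be found in the camera images.
- blue_bottle: Stain bottle with the blue cap: amber cylinder 44 mm in diameter up to 66 mm, narrow neck, round blue cap 34 mm in diameter from 77 to 95 mm (top); white label with a blue band; about 0.16 kg. Origin: centre of its underside, z up its axis. Not the conical flask, whose cap is blue too.
- yellow_bottle: Stain bottle with the yellow cap: amber cylinder 44 mm in diameter up to 66 mm, narrow neck, round yellow cap 34 mm in diameter from 77 to 95 mm (top); white label with a yellow band; about 0.16 kg. Origin: centre of its underside, z up its axis. Not the squat white jar with a yellow lid.
- white_bottle: Stain bottle with the white cap, to be left standing: amber cylinder 44 mm in diameter up to 66 mm, narrow neck, round white cap 34 mm in diameter from 77 to 95 mm (top); plain white label; about 0.16 kg. Origin: centre of its underside, z up its axis.
- rack: Fixed white board, 150 (its x) by 460 (its y) by 12 mm. Origin: centre of its underside; x roughly away from the robot, z up. Four flush grey round places, 64 mm across, on its top at x = 0, y = +165, +55, -55, -165 mm. The bottles stand in any order, within 6 mm of centre, at +55, -55, -165; +165 starts empty, handy for parking. Nothing but the bottles stands on or within 20 mm of it.

How it is judged (in metres and radians):
At the end, for the whole second after the job is handed in: The blue and the yellow bottle have changed places: each stands at rest on the rack, upright within 6 degrees, within 18 mm (along and across the rack) of the centre of the place where the other one stood. The white bottle stands within 20 mm of where it was ((y of blue_bottle in the frame of rack between 0.037 and 0.073 m or y of blue_bottle in the frame of rack between -0.073 and -0.037 m or y of blue_bottle in the frame of rack between -0.183 and -0.147 m) and x of blue_bottle in the frame of rack between -0.018 and 0.018 m and z of blue_bottle in the frame of rack between 0.008 and 0.017 m and angle between each of blue_bottle, yellow_bottle, white_bottle's own z axis and vertical below 0.1 rad and distance of each of blue_bottle, yellow_bottle from where it was at the start of the episode above 0.08 m and linear speed of each of blue_bottle, yellow_bottle below 0.02 m/s and (y of yellow_bottle in the frame of rack between 0.037 and 0.073 m or y of yellow_bottle in the frame of rack between -0.073 and -0.037 m or y of yellow_bottle in the frame of rack between -0.183 and -0.147 m) and x of yellow_bottle in the frame of rack between -0.018 and 0.018 m and z of yellow_bottle in the frame of rack between 0.008 and 0.017 m and distance of white_bottle from where it was at the start of the episode below 0.02 m); the robot touches nothing.
It fails at once if the blue or the yellow bottle tipped by more than 35 degrees (angle between any of blue_bottle, yellow_bottle's own z axis and vertical above 0.61 rad).
It fails at once if the blue or the yellow bottle dropped (moving out of the fingers faster than a fall of 25 mm gives) ((linear speed of blue_bottle above 0.7 m/s and contact force between blue_bottle and the fingers below 0.1 N) or (linear speed of yellow_bottle above 0.7 m/s and contact force between yellow_bottle and the fingers below 0.1 N)).
It fails at once if the white bottle shifted by more than 20 mm or knocked over (distance of white_bottle from where it was at the start of the episode above 0.02 m or angle between white_bottle's own z axis and vertical above 0.4 rad).
It also fails if it takes over 67 s, if anything falls off the work surface, if the arm or the gripper's body presses on something with over 40 N, if the wrist force passes 120 N, or if a joint passes its speed limit or range.

## Robot

A 6-joint arm with a two-finger parallel gripper is mounted at the origin on the work surface. World frame = base frame: x ahead of the robot, y to its left, z up, the work surface at z = 0. Lengths are in m, angles in degrees, forces in N, time in s.
With the tool pointing down it reaches from about 0.35 to 1 m from the base axis. Payload 7.1 kg.
Tool frame: the origin (TCP) lies on the centre line of the jaws, within the pads' length; the fingertips stand 8 mm ahead of it and the grasp point (between the pads) lies 11 mm behind it; z points along the fingers, x is the direction in which the jaws open and shut, and the axes are right-handed (so a half turn about z gives the same grasp; the last joint's range is limited). The gripper opens to 85 mm and grips with 20 to 120 N. Pads are 22 mm wide; open, the fingers measure 114 mm over their backs; the gripper's body (76 mm by 85 mm) begins 54 mm behind the grasp point. The pads swing forward as they close: fully open they stand 13 mm farther back than shut.
Start: joints at [67.265, 24.242, 93.386, -0, 62.372, -1.089], TCP at [0.231, 0.581, 0.239] pointing down, gripper open.
Joint ranges: [-172.04, 172.04], [-51.8, 120.97], [4.93, 147.93], [-75.15, 255.16], [6.16, 154.13], [-145.62, 145.62]. Speed limits (degrees/s): [136.94, 136.94, 172.46, 180, 180, 180].

## Interface

Orientations are given as [roll, pitch, yaw] about the fixed x, y, z axes, in that order (R = Rz(yaw) Ry(pitch) Rx(roll)).
In Python, from station import get_state, get_image, camera_model, close_job, search_frame gives the robot as it stands. The module is installed in compiled form; this text tells all that it offers.
- The arm moves only by the tool carry_out, never from a script. Its argument "deltas" is a list of rows, each a list of 4 numbers: the shift along the world's x, y, z in m, then the turn about the world's z in rad. In form: [[dx, dy, dz, yaw], ...]. A call has 1 to 12 rows; each row shifts and turns the commanded pose from where the row before left it; what a row does not reach is not made up. A row lasts 1/10 s, in which the tool goes at most 50 mm and 8.59 degrees, less where a joint would pass 70% of its speed; a pose out of reach is approached as far as the arm can. A call is refused whole if a number of a shift passes 0.05 or a number of a turn 0.15, either way. A call with a gripper value outside its range is refused whole. "fingers" is the closure, from 0 (fully open) to 1 (shut), set as the call begins (left out, the last holds). The fingers move at their own pace and stop on an object; "grip_force" is the grip in N (left out, the last holds). Time passes only in rows, so rows that do not move let the fingers close. It gives the time, the measured TCP pose, the force and the opening at its end, in the units of the state.
- get_state(): the state, without advancing time (a new reading comes with each control period).
- get_image(name): name is "scene" or "side" or "wrist"; returns the picture (384x512x3 uint8, blue, green, red); there is no depth.
- camera_model(name): a dict with "intrinsics" (3x3 intrinsics, pixels), "R" (3x3) and "t" (3): a world point X has camera coordinates R X + t. Camera axes: x right, y down, z forward; pixel columns grow to the right and rows downward; lengths in m; the calibration is good to about 2 mm. A picture is of the moment at which its call begins: read the wrist's pose just before it. camera_model takes no time and is no camera call; for the wrist camera it gives the pose at the moment of the call.
- close_job(): hands the job in, once; it reports no verdict.
Trained networks look in the newest picture that a camera, given by its name, has taken for a name from the list of things; names that differ only in an ending like _2 or _b are one class to them, and where a whole thing is asked for, a point or a joint stands for the part that bears it (a point fixed in the world has none). Each returns a list of dicts, best first, with "conf" (0 to 1); they miss things now and then, are a little off and sometimes report something else, mostly with a low value. They report only what shows in the picture. A call takes as long as a camera call.
- search_frame(label, camera): "at" ([x, y, z] in m, in world coordinates, good to about 4 mm: the middle of the surface that is visible of it).
The state is a dict: "time": time; "joints": joint angles; "qvel": joint speeds; "joint_efforts": joint torques, N m; "tcp_pos": TCP position; "ee_rot": TCP orientation; "contact_force": force on the tool from outside, world axes, zero at the start; "wrist_torque": the same for the moment, N m; "grip_width": opening from 0.0 (shut) to 1.0 (fully open).
Only numpy, scipy, OpenCV 4.12 (cv2) and the standard library are available. Lean on these libraries where they do the work, as an engineer would, in place of code of your own. Each camera call takes 0.05 s, during which the arm holds its last target. There are 200 camera calls.

## Working session

There is one attempt and no reset: what is moved stays moved. The work goes in short steps, Python scripts to look and compute and a tool call to move; the robot and the scene stay as the last step left them, time stands still between calls to the robot, and variables do not carry over. Pictures are saved under pics/ and viewed, about 8 in all and at most 12, crops included, and the job is handed in when it is done.

Besides the shell and the picture viewer there is one more tool, called after "Emit:" as name([rows], argument=value, ...), one row to a line, values as JSON. carry_out: Moves the arm, as the interface text tells. Its arguments: {"type":"object","properties":{"deltas":{"type":"array"},"fingers":{"type":"number"},"grip_force":{"type":"number"}},"required":["deltas"]}

```bash
mkdir -p pics
python3 - <<'E'
from station import *
import cv2,numpy as np
a=get_image("scene");b=get_image("side")
cv2.imwrite("pics/1.png",a);cv2.imwrite("pics/2.png",b)
for c in("scene","side"):
  for l in("blue_bottle","yellow_bottle","white_bottle","rack"):
    print(c,l,[(np.round(d["at"],3).tolist(),round(d["conf"],2)) for d in search_frame(l,c)[:3]])
print(get_state())
E
```

```text
scene blue_bottle [([0.523, 0.0, 0.077], 0.69), ([0.51, 0.108, 0.081], 0.44)]
scene yellow_bottle [([0.511, 0.109, 0.078], 0.88)]
scene white_bottle [([0.536, -0.103, 0.075], 0.59)]
scene rack [([0.526, 0.083, 0.011], 0.57)]
side blue_bottle [([0.504, 0.008, 0.07], 0.55)]
side yellow_bottle [([0.488, 0.122, 0.08], 0.61), ([0.502, 0.009, 0.07], 0.47)]
side white_bottle [([0.515, -0.102, 0.072], 0.57)]
side rack [([0.49, 0.135, 0.013], 0.82)]
{'time': 0.5, 'joints': array([ 6.72641350e+01,  2.42428204e+01,  9.33879818e+01, -9.69050439e-04,
        6.23719611e+01, -1.08893629e+00]), 'qvel': array([-0.01567663,  0.01690882,  0.00942677, -0.02154414, -0.07423404,
       -0.03431733]), 'joint_efforts': array([-1.93159403e-04, -5.56897330e+01, -2.81900775e+01, -9.72643363e-06,
        1.87038677e-03,  1.46233089e-05]), 'tcp_pos': array([0.23052454, 0.58089824, 0.23929749]), 'ee_rot': array([1.79999194e+02, 2.77919040e-03, 6.83535206e+01]), 'contact_force': array([-0.20597591, -0.03038663, -0.84343875]), 'wrist_torque': array([ 0.01131179,  0.02348468, -0.02740015]), 'grip_width': 0.9986533375634445}
```

View pics/1.png

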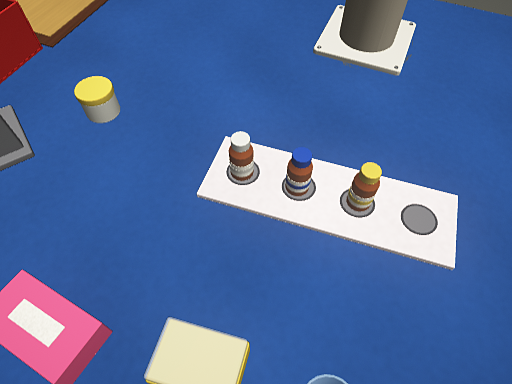

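View pics/2.png

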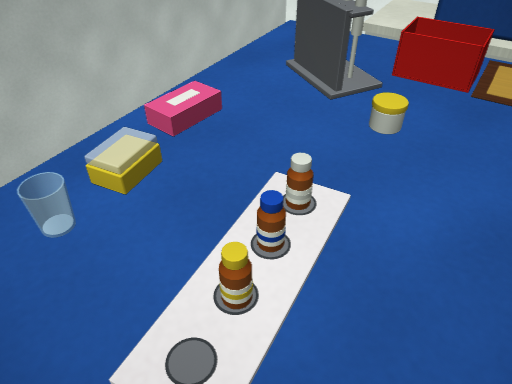

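The scene picture shows white, blue, yellow bottles at pixels (240,160), (300,175), (365,190) and the empty place at (419,219). The side view agrees, so yellow is at +55, blue at -55 and white at -165.

```bash
cat > h.py <<'E'
from station import *
import cv2,numpy as np
def pix2w(cam,uv,z,m=None):
    m=m or camera_model(cam);K,R,t=map(np.array,(m["intrinsics"],m["R"],m["t"]))
    d=R.T@np.linalg.inv(K)@np.array([uv[0],uv[1],1.]);c=-R.T@t.ravel()
    return c+d*(z-c[2])/d[2]
def blob(mask,near=None):
    n,l,s,c=cv2.connectedComponentsWithStats(mask.astype(np.uint8))
    return sorted([(int(s[i,4]),c[i]) for i in range(1,n)if s[i,4]>40],key=lambda a:-a[0]),l
def caps(img):
    h=cv2.cvtColor(img,cv2.COLOR_BGR2HSV).astype(int);H,S,V=h[...,0],h[...,1],h[...,2]
    return {"yellow":(abs(H-28)<6)&(S>140)&(V>120),"blue":(abs(H-115)<9)&(S>200)&(V>90)}
E
python3 - <<'E'
from h import *
for c in("scene","side"):
    im=cv2.imread("pics/%d.png"%(1 if c=="scene" else 2))
    h=cv2.cvtColor(im,cv2.COLOR_BGR2HSV).astype(int)
    if c=="scene": print(h[158,302],h[172,370],h[300,60],h[219,419],h[230,400])
    else: print(h[202,270],h[252,235],h[360,190])
    # empty place
    for s0,(u,v) in {"empty":(419,219) if c=="scene" else (190,360)}.items():
        m=(h[...,1]<40)&(h[...,2]>60)&(h[...,2]<160)
        b,l=blob(m); 
        for a,p in b[:5]: print(c,"grey",a,p.round(1),pix2w(c,p,.012).round(4))
    for k,m in caps(im).items():
        for a,p in blob(m)[0][:5]: print(c,k,a,p.round(1),pix2w(c,p,.098).round(4))
    if c=="scene":
        m=(h[...,1]<60)&(h[...,2]>60)
        b,l=blob(m); i=l[230,400]
        hull=cv2.convexHull(np.argwhere(l==i)[:,::-1].astype(np.int32))
        q=cv2.approxPolyDP(hull,6,True)[:,0]
        for p in q: print("corner",p,pix2w(c,p,.012).round(4))
E
```

```text
[112 180 197] [ 27 148 240] [168 141 241] [160   5 145] [  5   6 244]
scene grey 1310 [ 11.8 139.7] [ 0.6329 -0.5691  0.012 ]
scene grey 856 [418.9 219. ] [0.4934 0.2193 0.012 ]
scene grey 551 [488.    4.7] [-0.2772  0.2767  0.012 ]
scene grey 544 [103.1 110.8] [ 0.492  -0.4507  0.012 ]
scene grey 418 [329.3 233.3] [0.5833 0.0817 0.012 ]
scene yellow 877 [94.  90.2] [ 0.5158 -0.4195  0.098 ]
scene yellow 303 [371.3 171.8] [0.4966 0.1119 0.098 ]
scene yellow 148 [243.4 364.4] [0.8431 0.0395 0.098 ]
corner [454 267] [0.5621 0.2884 0.012 ]
corner [197 191] [ 0.5957 -0.1687  0.012 ]
corner [225 136] [ 0.4532 -0.1806  0.012 ]
corner [242 131] [ 0.4268 -0.1545  0.012 ]
corner [457 195] [0.4138 0.2754 0.012 ]
[110 219 183] [ 27 201 220] [105  18 116]
side grey 7648 [51.7 34.4] [ 1.6134 -0.4196  0.012 ]
side grey 6215 [331.5  45.5] [ 0.7761 -0.8138  0.012 ]
side grey 1970 [190.7 361.2] [0.4923 0.2181 0.012 ]
side grey 585 [385.4 122.3] [ 0.4811 -0.4564  0.012 ]
side grey 512 [235.2 301.7] [0.4952 0.1177 0.012 ]
side yellow 778 [112.6 174.5] [0.7575 0.0744 0.098 ]
side yellow 596 [389.6 102.8] [ 0.4652 -0.3841  0.098 ]
side yellow 557 [233.2 254.8] [0.5006 0.1089 0.098 ]
side yellow 109 [232.8 295.4] [0.4659 0.1598 0.098 ]
side blue 397 [270.7 201.1] [ 0.5134 -0.0048  0.098 ]
side blue 85 [268.3 238.1] [0.4781 0.0603 0.098 ]
```

Emit:
carry_out([
  [0.02,-0.039,0,-0.0927],
  [0.0225,-0.039,0,-0.0927],
  [0.0225,-0.039,0,-0.0927],
  [0.0225,-0.039,0,-0.0927],
  [0.0225,-0.039,0,-0.0927],
  [0.0225,-0.039,0,-0.0927],
  [0.0225,-0.039,0,-0.0927],
  [0.0225,-0.039,0,-0.0927],
  [0.0225,-0.039,0,-0.0927],
  [0.0225,-0.039,0,-0.0927],
  [0.0225,-0.039,0,-0.0927],
  [0.0225,-0.039,0,-0.0927],
], fingers=0, grip_force=40)

```text
time: 1.7
tcp_pos: [0.4988, 0.1112, 0.2396]
ee_rot: [-180.0, -0.0, 4.4]
contact_force: [0.3, 1.1, 0.1]
grip_width: 1.002
```

Emit:
carry_out([
  [0,0,0,0],
  [0,0,0,0],
  [0,0,0,0],
])

```text
time: 2.0
tcp_pos: [0.4975, 0.1134, 0.2392]
ee_rot: [-180.0, 0.0, 4.7]
contact_force: [0.2, 0.6, -0.2]
grip_width: 0.999
```

Run:
```python
from h import *
m=camera_model("wrist");im=get_image("wrist");cv2.imwrite("pics/3.png",im)
s=get_state();print(s["time"],s["tcp_pos"],s["ee_rot"])
for l in("blue_bottle","yellow_bottle","white_bottle"):
    print(l,[(np.round(d["at"],3).tolist(),round(d["conf"],2)) for d in search_frame(l,"wrist")[:3]])
for k,mm in caps(im).items():
    for a,p in blob(mm)[0][:5]: print(k,a,p.round(1),pix2w("wrist",p,.107,m).round(4))
print((-np.array(m["R"]).T@np.array(m["t"]).ravel()).round(3))
h=cv2.cvtColor(im,cv2.COLOR_BGR2HSV).astype(int)
for a,p in blob((h[...,1]<40)&(h[...,2]>60)&(h[...,2]<175))[0][:6]: print("grey",a,p.round(1),pix2w("wrist",p,.012,m).round(4))
```

```text
2.05 [0.49742616 0.11376929 0.23927372] [-1.79988869e+02  2.17426054e-02  4.70937771e+00]
blue_bottle [([0.508, 0.013, 0.081], 0.76)]
yellow_bottle [([0.5, 0.118, 0.107], 0.82)]
white_bottle [([0.523, -0.092, 0.047], 0.63)]
yellow 1036 [479.7 246.8] [0.7574 0.0604 0.107 ]
yellow 758 [253.2 183.4] [0.4988 0.1132 0.107 ]
blue 548 [256.7 275.6] [0.5121 0.0027 0.107 ]
[0.491 0.188 0.373]
grey 2116 [254.6  81.7] [0.4923 0.2197 0.012 ]
grey 764 [253.8 303.5] [ 0.5198 -0.1163  0.012 ]
grey 688 [253.7 233.7] [0.509  0.0087 0.012 ]
grey 500 [356.7 258.2] [ 0.6707 -0.0198  0.012 ]
grey 490 [145.2 258.1] [ 0.3458 -0.0463  0.012 ]
grey 472 [257.3 157.2] [0.5041 0.1241 0.012 ]
```

View pics/3.png

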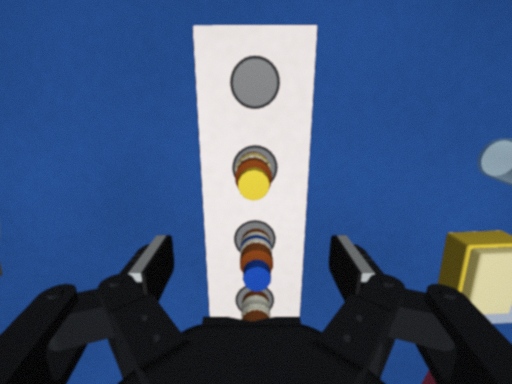

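The wrist view shows the yellow cap at (253,183), the blue cap at (257,276) and the empty place at (255,82), with the jaws opening across the rack. Positions agree with the scene view to within about 3 mm, so I'll descend on the yellow bottle.

Emit:
carry_out([
  [0.0015,-0.0018,-0.02,0],
  [0,0,-0.025,0],
  [0,0,-0.025,0],
  [0,0,-0.025,0],
  [0,0,-0.025,0],
  [0,0,-0.022,0],
  [0,0,-0.02,0],
  [0,0,-0.015,0],
  [0,0,-0.01,0],
  [0,0,0,0],
  [0,0,0,0],
])

```text
time: 3.3
tcp_pos: [0.4997, 0.1115, 0.0526]
ee_rot: [-180.0, -0.0, 4.7]
contact_force: [0.8, 0.5, 1.2]
grip_width: 0.997
```

Emit:
carry_out([
  [0,0,0,0],
  [0,0,0,0],
  [0,0,0,0],
  [0,0,0,0],
  [0,0,0,0],
  [0,0,0,0],
  [0,0,0,0],
  [0,0,0,0],
  [0,0,0,0],
  [0,0,0,0],
], fingers=1, grip_force=40)

```text
time: 4.3
tcp_pos: [0.5, 0.1112, 0.0531]
ee_rot: [-180.0, -0.1, 4.6]
contact_force: [-0.9, 0.5, 5.4]
grip_width: 0.504
```

Emit:
carry_out([
  [0,0,0.005,0],
  [0,0,0.01,0],
  [0,0,0.015,0],
  [0,0,0.01,0],
  [-0.0005,0.008,0,0],
  [-0.001,0.016,0,0],
  [-0.0015,0.02,0,0],
  [-0.0015,0.02,0,0],
  [-0.0015,0.02,0,0],
  [-0.0008,0.015,0,0],
  [-0.0005,0.008,0,0],
  [0,0,0,0],
])

```text
time: 5.5
tcp_pos: [0.4921, 0.219, 0.0921]
ee_rot: [180.0, 0.0, 4.7]
contact_force: [0.3, -0.9, -1.9]
grip_width: 0.502
```

Run:
```python
from h import *
m=camera_model("side");im=get_image("side");cv2.imwrite("pics/4.png",im)
s=get_state();print(s["time"],s["tcp_pos"],s["ee_rot"],s["contact_force"],s["grip_width"])
```

```text
5.55 [0.49198078 0.21828054 0.09212205] [1.79985961e+02 2.23560018e-02 4.66970489e+00] [ 1.25332756 -0.18484848 -1.84604004] 0.501904889895709
```

View pics/4.png

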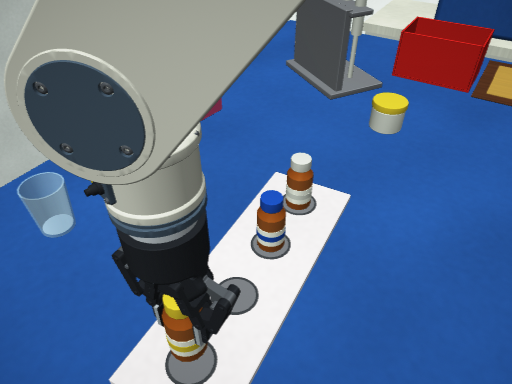

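The side view shows the yellow bottle held upright above the empty place at (190,360), with blue and white undisturbed. Lowering it now.

Emit:
carry_out([
  [0,0,-0.01,0],
  [0,0,-0.013,0],
  [0,0,-0.009,0],
  [0,0,-0.004,0],
  [0,0,-0.002,0],
  [0,0,-0.001,0],
  [0,0,0,0],
  [0,0,0,0],
])

```text
time: 6.35
tcp_pos: [0.4926, 0.2183, 0.0536]
ee_rot: [-180.0, -0.0, 4.6]
contact_force: [-0.4, 0.4, -2.2]
grip_width: 0.502
```

Emit:
carry_out([
  [0,0,-0.0005,0],
  [0,0,0,0],
])

```text
time: 6.55
tcp_pos: [0.4925, 0.2183, 0.0531]
ee_rot: [-180.0, -0.0, 4.6]
contact_force: [0.4, 0.2, -1.2]
grip_width: 0.5
```

Emit:
carry_out([
  [0,0,-0.0007,0],
  [0,0,0,0],
])

```text
time: 6.75
tcp_pos: [0.4926, 0.2183, 0.0531]
ee_rot: [-180.0, -0.0, 4.6]
contact_force: [-2.1, -1.2, 8.8]
grip_width: 0.503
```

Emit:
carry_out([
  [0,0,0,0],
  [0,0,0,0],
  [0,0,0,0],
  [0,0,0,0],
  [0,0,0,0],
  [0,0,0,0],
  [0,0,0,0],
], fingers=0)

```text
time: 7.45
tcp_pos: [0.4922, 0.2181, 0.0521]
ee_rot: [180.0, 0.0, 4.6]
contact_force: [0.4, -1.1, 0.6]
grip_width: 0.999
```

Emit:
carry_out([
  [0,0,0.01,0],
  [0,0,0.025,0],
  [0,0,0.03,0],
  [0,0,0.03,0],
  [0,0,0.025,0],
  [0,0,0.01,0],
  [0,0,0,0],
])

```text
time: 8.15
tcp_pos: [0.493, 0.2185, 0.1838]
ee_rot: [-179.9, -0.2, 4.6]
contact_force: [-0.1, 0.2, 0.4]
grip_width: 1.004
```

Run:
```python
from h import *
s=get_state();print(s["time"],s["tcp_pos"],s["contact_force"],s["grip_width"])
m=camera_model("wrist");im=get_image("wrist");cv2.imwrite("pics/5.png",im)
for k,mm in caps(im).items():
    for a,p in blob(mm)[0][:5]: print(k,a,p.round(1),pix2w("wrist",p,.107,m).round(4))
h=cv2.cvtColor(im,cv2.COLOR_BGR2HSV).astype(int)
for a,p in blob((h[...,1]<40)&(h[...,2]>60)&(h[...,2]<175))[0][:6]: print("grey",a,p.round(1),pix2w("wrist",p,.012,m).round(4))
```

```text
8.15 [0.49304436 0.21845901 0.18379548] [-0.09134363  0.15973179  0.40392408] 1.0035458055729833
yellow 1171 [250.3 198.3] [0.4916 0.2207 0.107 ]
yellow 376 [502.9 323.9] [0.7489 0.1107 0.107 ]
grey 1656 [251.1 255.1] [0.5014 0.1107 0.012 ]
grey 760 [251.6 161.5] [0.4921 0.2335 0.012 ]
grey 497 [356.9 258.3] [0.6395 0.1168 0.012 ]
grey 491 [145.2 258.1] [0.3643 0.0954 0.012 ]
grey 439 [251.5 313.7] [0.5094 0.0184 0.012 ]
```

View pics/5.png

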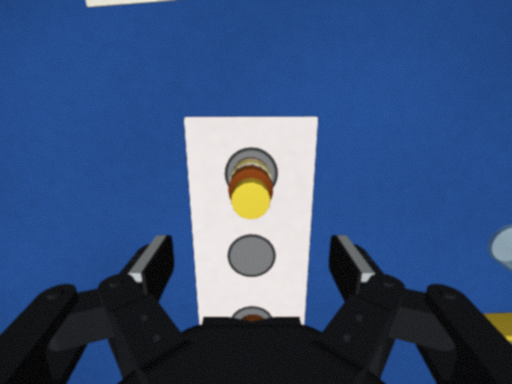

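The wrist view shows the yellow bottle standing upright at the parking place, cap at (250,198), and the vacated place at (251,255) → (0.501, 0.110). Next is the blue bottle.

Emit:
carry_out([
  [0.001,-0.012,0,0],
  [0.002,-0.025,0,0],
  [0.003,-0.034,0,0],
  [0.003,-0.034,0,0],
  [0.003,-0.034,0,0],
  [0.003,-0.034,0,0],
  [0.002,-0.028,0,0],
  [0.002,-0.017,0,0],
  [0,0,0,0],
  [0,0,0,0],
])

```text
time: 9.2
tcp_pos: [0.5103, -0.0004, 0.181]
ee_rot: [-180.0, 0.1, 4.5]
contact_force: [0.0, 0.5, -0.3]
grip_width: 1.0
```

Run:
```python
from h import *
s=get_state();print(s["time"],s["tcp_pos"],s["contact_force"],s["grip_width"])
m=camera_model("wrist");im=get_image("wrist");cv2.imwrite("pics/6.png",im)
for k,mm in caps(im).items():
    for a,p in blob(mm)[0][:5]: print(k,a,p.round(1),pix2w("wrist",p,.107,m).round(4))
print(search_frame("blue_bottle","wrist"))
```

```text
9.2 [ 5.10307859e-01 -4.04174541e-04  1.80966358e-01] [ 0.03103217  0.49197176 -0.2916523 ] 0.9999452730077797
blue 1076 [254.8 201.6] [5.123e-01 1.000e-04 1.070e-01]
[{'at': [0.5049, 0.0078, 0.1104], 'conf': 0.75}]
```

Emit:
carry_out([
  [0.0015,0,-0.015,0],
  [0,0,-0.025,0],
  [0,0,-0.028,0],
  [0,0,-0.025,0],
  [0,0,-0.02,0],
  [0,0,-0.01,0],
  [0,0,-0.005,0],
  [0,0,0,0],
  [0,0,0,0],
])

```text
time: 10.2
tcp_pos: [0.5133, 0.0003, 0.0548]
ee_rot: [180.0, -0.1, 4.6]
contact_force: [0.2, 0.0, 0.2]
grip_width: 0.993
```

Emit:
carry_out([
  [0,0,0,0],
  [0,0,0,0],
  [0,0,0,0],
  [0,0,0,0],
  [0,0,0,0],
  [0,0,0,0],
  [0,0,0,0],
  [0,0,0,0],
  [0,0,0,0],
  [0,0,0,0],
], fingers=1)

```text
time: 11.2
tcp_pos: [0.5131, 0.0001, 0.0548]
ee_rot: [180.0, -0.1, 4.6]
contact_force: [-1.4, -0.5, 5.1]
grip_width: 0.503
```

Emit:
carry_out([
  [0,0,0.005,0],
  [0,0,0.01,0],
  [0,0,0.015,0],
  [0,0,0.01,0],
  [-0.001,0.008,0,0],
  [-0.0015,0.016,0,0],
  [-0.0015,0.02,0,0],
  [-0.0015,0.02,0,0],
  [-0.0015,0.02,0,0],
  [-0.0015,0.016,0,0],
  [-0.001,0.01,0,0],
  [0,0,0,0],
])

```text
time: 12.4
tcp_pos: [0.5028, 0.1112, 0.0939]
ee_rot: [-180.0, 0.0, 4.7]
contact_force: [-0.2, -0.0, -0.3]
grip_width: 0.499
```

Emit:
carry_out([
  [-0.001,-0.0005,-0.01,0],
  [0,0,-0.013,0],
  [0,0,-0.009,0],
  [0,0,-0.004,0],
  [0,0,-0.002,0],
  [0,0,-0.001,0],
  [0,0,0,0],
  [0,0,0,0],
])

```text
time: 13.2
tcp_pos: [0.5025, 0.1097, 0.0554]
ee_rot: [-180.0, -0.0, 4.6]
contact_force: [-0.6, -0.2, -0.9]
grip_width: 0.506
```

Emit:
carry_out([
  [0,0,-0.0007,0],
  [0,0,0,0],
])

```text
time: 13.4
tcp_pos: [0.5026, 0.1097, 0.0548]
ee_rot: [-180.0, -0.1, 4.6]
contact_force: [-0.2, 0.6, 1.9]
grip_width: 0.5
```

Emit:
carry_out([
  [0,0,-0.0005,0],
  [0,0,0,0],
])

```text
time: 13.6
tcp_pos: [0.5026, 0.1097, 0.0548]
ee_rot: [-180.0, -0.0, 4.6]
contact_force: [-1.6, -0.3, 8.4]
grip_width: 0.505
```

Emit:
carry_out([
  [0,0,0,0],
  [0,0,0,0],
  [0,0,0,0],
  [0,0,0,0],
  [0,0,0,0],
  [0,0,0,0],
  [0,0,0,0],
], fingers=0)

```text
time: 14.3
tcp_pos: [0.5022, 0.1096, 0.0539]
ee_rot: [-180.0, 0.0, 4.6]
contact_force: [-0.5, -0.0, 0.1]
grip_width: 0.998
```

Emit:
carry_out([
  [0,0,0.01,0],
  [0,0,0.025,0],
  [0,0,0.03,0],
  [0,0,0.03,0],
  [0,0,0.025,0],
  [0,0,0.01,0],
  [0,0,0,0],
])

```text
time: 15.0
tcp_pos: [0.5031, 0.1098, 0.1856]
ee_rot: [-180.0, -0.2, 4.6]
contact_force: [-0.4, 0.6, -0.7]
grip_width: 1.002
```

Emit:
carry_out([
  [-0.001,0.015,0,0],
  [-0.0025,0.025,0,0],
  [-0.0025,0.025,0,0],
  [-0.0025,0.025,0,0],
  [-0.0015,0.015,0,0],
  [0,0.004,0,0],
  [0,0,0,0],
  [0,0,0,0],
])

```text
time: 15.8
tcp_pos: [0.492, 0.218, 0.1835]
ee_rot: [180.0, 0.1, 4.6]
contact_force: [1.0, -0.7, 0.7]
grip_width: 0.999
```

Run:
```python
from h import *
s=get_state();print(s["time"],s["tcp_pos"],s["contact_force"],s["grip_width"])
m=camera_model("wrist");im=get_image("wrist");cv2.imwrite("pics/7.png",im)
for k,mm in caps(im).items():
    for a,p in blob(mm)[0][:5]: print(k,a,p.round(1),pix2w("wrist",p,.107,m).round(4))
```

```text
15.8 [0.49198256 0.21801708 0.18347097] [ 0.97596427 -0.71282402  0.65315796] 0.9986888966070356
yellow 1184 [252.  197.9] [0.4916 0.2207 0.107 ]
yellow 387 [502.9 323.9] [0.7462 0.111  0.107 ]
blue 828 [253.5 304.6] [0.5017 0.1139 0.107 ]
```

Emit:
carry_out([
  [0,0.0015,-0.015,0],
  [0,0,-0.025,0],
  [0,0,-0.028,0],
  [0,0,-0.025,0],
  [0,0,-0.02,0],
  [0,0,-0.011,0],
  [0,0,-0.006,0],
  [0,0,0,0],
  [0,0,0,0],
])

```text
time: 16.75
tcp_pos: [0.4928, 0.2202, 0.0546]
ee_rot: [-180.0, -0.1, 4.6]
contact_force: [0.9, -0.5, 0.3]
grip_width: 1.003
```

Emit:
carry_out([
  [0,0,0,0],
  [0,0,0,0],
  [0,0,0,0],
  [0,0,0,0],
  [0,0,0,0],
  [0,0,0,0],
  [0,0,0,0],
  [0,0,0,0],
  [0,0,0,0],
  [0,0,0,0],
], fingers=1)

```text
time: 17.75
tcp_pos: [0.4926, 0.2203, 0.0547]
ee_rot: [-180.0, -0.1, 4.6]
contact_force: [-0.8, -0.6, 4.8]
grip_width: 0.505
```

Emit:
carry_out([
  [0,0,0.005,0],
  [0,0,0.01,0],
  [0,0,0.02,0],
  [0,0,0.025,0],
  [0,0,0.025,0],
  [0,0,0.025,0],
  [0,0,0.02,0],
  [0,0,0.01,0],
  [0,0,0,0],
  [0,0,0,0],
])

```text
time: 18.75
tcp_pos: [0.4917, 0.2199, 0.1934]
ee_rot: [180.0, 0.0, 4.6]
contact_force: [0.7, -0.6, -2.1]
grip_width: 0.501
```

Emit:
carry_out([
  [0.0007,-0.009,0,0],
  [0.0017,-0.02,0,0],
  [0.0022,-0.026,0,0],
  [0.0022,-0.026,0,0],
  [0.0022,-0.026,0,0],
  [0.0022,-0.026,0,0],
  [0.0022,-0.026,0,0],
  [0.0022,-0.026,0,0],
  [0.0017,-0.02,0,0],
  [0.001,-0.0105,0,0],
  [0.0002,-0.004,0,0],
  [0,0,0,0],
])

```text
time: 19.95
tcp_pos: [0.5104, 0.0004, 0.1934]
ee_rot: [-180.0, 0.1, 4.6]
contact_force: [0.5, 0.1, -2.0]
grip_width: 0.499
```

Emit:
carry_out([
  [0,0,-0.01,0],
  [0,0,-0.02,0],
  [0,0,-0.025,0],
  [0,0,-0.025,0],
  [0,0,-0.02,0],
  [0,0,-0.012,0],
  [0,0,-0.008,0],
  [0,0,-0.004,0],
  [0,0,0,0],
  [0,0,0,0],
])

```text
time: 20.95
tcp_pos: [0.5112, 0.0007, 0.0705]
ee_rot: [180.0, -0.1, 4.6]
contact_force: [-0.2, -0.4, -1.8]
grip_width: 0.502
```

Run:
```python
from h import *
cv2.imwrite("pics/8.png",get_image("side"))
s=get_state();print(s["time"],s["tcp_pos"],s["ee_rot"],s["contact_force"],s["grip_width"])
```

```text
21.0 [0.51132243 0.00059241 0.07064238] [ 1.79990713e+02 -8.31687782e-02  4.61558532e+00] [ 0.16475387  1.02138367 -1.13674165] 0.5024152660448292
```

View pics/8.png

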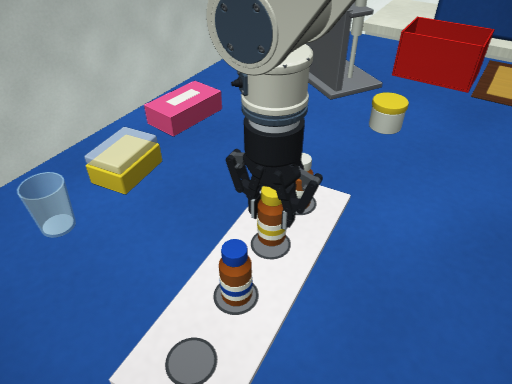

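The side view shows blue standing centred on its new place (236,295) and yellow held upright above the place at (271,244). Next is the last 16 mm down.

Emit:
carry_out([
  [0,0,-0.006,0],
  [0,0,-0.005,0],
  [0,0,-0.002,0],
  [0,0,-0.001,0],
  [0,0,-0.001,0],
  [0,0,0,0],
  [0,0,0,0],
])

```text
time: 21.7
tcp_pos: [0.5108, 0.0006, 0.055]
ee_rot: [180.0, -0.0, 4.6]
contact_force: [0.1, -0.0, -1.7]
grip_width: 0.504
```

Emit:
carry_out([
  [0,0,-0.0007,0],
  [0,0,0,0],
])

```text
time: 21.9
tcp_pos: [0.5109, 0.0006, 0.0547]
ee_rot: [180.0, -0.0, 4.6]
contact_force: [0.1, 0.8, 3.6]
grip_width: 0.504
```

Contact is felt (force up from -1.7 to 3.6 N). Release and back off.

Emit:
carry_out([
  [0,0,0,0],
  [0,0,0,0],
  [0,0,0,0],
  [0,0,0,0],
  [0,0,0,0],
  [0,0,0,0],
  [0,0,0,0],
], fingers=0)

```text
time: 22.6
tcp_pos: [0.5107, 0.0006, 0.0542]
ee_rot: [-180.0, 0.0, 4.6]
contact_force: [0.6, 0.2, 1.5]
grip_width: 1.001
```

Emit:
carry_out([
  [0,0,0.01,0],
  [0,0,0.025,0],
  [0,0,0.03,0],
  [0,0,0.03,0],
  [0,0,0.03,0],
  [0,0,0.03,0],
  [0,0,0.015,0],
  [0,0,0,0],
])

```text
time: 23.4
tcp_pos: [0.5122, 0.0006, 0.2272]
ee_rot: [180.0, -0.3, 4.6]
contact_force: [0.1, 0.0, -0.5]
grip_width: 0.999
```

Emit:
carry_out([
  [-0.005,0.02,0.01,0],
  [-0.005,0.03,0.01,0],
  [-0.005,0.035,0.01,0],
  [-0.005,0.035,0.01,0],
  [-0.005,0.035,0,0],
  [-0.005,0.035,0,0],
  [-0.005,0.035,0,0],
  [-0.005,0.035,0,0],
  [-0.005,0.03,0,0],
  [-0.005,0.015,0,0],
  [0,0,0,0],
  [0,0,0,0],
])

```text
time: 24.6
tcp_pos: [0.4603, 0.305, 0.2636]
ee_rot: [179.9, 0.1, 4.7]
contact_force: [0.1, 0.5, -0.2]
grip_width: 0.999
```

Run:
```python
from h import *
a=get_image("scene");b=get_image("side");cv2.imwrite("pics/9.png",np.vstack([a[90:290,150:],b[130:,:362]]))
for c,im in(("scene",a),("side",b)):
    for k,m in caps(im).items():
        for n,p in blob(m)[0][:4]: print(c,k,n,p.round(1),pix2w(c,p,.098).round(4))
    print(c,"white",[(np.round(d["at"],3).tolist(),round(d["conf"],2)) for d in search_frame("white_bottle",c)[:2]])
s=get_state();print(s["time"],s["tcp_pos"],s["contact_force"],s["grip_width"])
```

```text
scene yellow 874 [94.  90.2] [ 0.5157 -0.4195  0.098 ]
scene yellow 291 [303.2 155.5] [ 0.5084 -0.0017  0.098 ]
scene yellow 149 [243.4 364.4] [0.8431 0.0395 0.098 ]
scene white [([0.535, -0.105, 0.076], 0.72)]
side yellow 615 [389.6 103. ] [ 0.4649 -0.3835  0.098 ]
side yellow 431 [271.9 202. ] [ 0.5108 -0.0039  0.098 ]
side yellow 170 [139.3 159.5] [0.7505 0.0224 0.098 ]
side yellow 106 [270.1 239.1] [0.4752 0.0604 0.098 ]
side blue 558 [233.6 252.5] [0.5025 0.1054 0.098 ]
side blue 97 [234.7 292.3] [0.4664 0.155  0.098 ]
side white [([0.513, -0.103, 0.072], 0.85)]
24.8 [0.4609439  0.30453927 0.26419365] [-0.89570756 -0.16759256 -0.03363085] 1.0029842968646385
```

View pics/9.png

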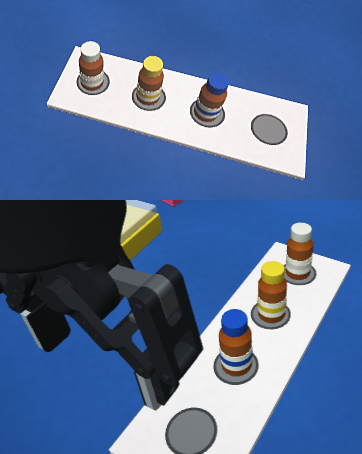

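Both views show yellow in the middle place and blue at +55, upright and centred on their grey places. White is unmoved and the arm is clear, so I'm handing in.

```bash
python3 -c "
from station import *
print(close_job())"
```

```text
the job is handed in; nothing more can be done
None
```

The blue and yellow bottles have swapped places, and I handed the job in at about 25 s of the 67 s allowed. I parked yellow on the empty +165 place, moved blue from -55 to +55, then carried yellow over to -55. Each bottle was lowered until the force reading showed contact before I released it.

**Last checks:**
- **Position:** by cap position, yellow is within about 4 mm of its place's centre in both fixed views. Blue is within about 5 mm in the side view and 4 mm in the last wrist view. The tolerance is 18 mm.
- **Upright and white bottle:** both bottles look upright in the final pictures. The white bottle's detections match the start to within about 2 mm.
- **Arm:** the gripper is open and clear of everything, with contact force near zero.
- **Failed check:** my colour filter did not pick up the blue cap in the scene camera, so from that view blue was only checked by eye.

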